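Show where the red test lead goes

TASK

Show the trainee how to hook up the red test lead. Wake the sleeping multimeter by pressing its teal button, then point from straight above, fingertips about a finger's breadth away, first at the meter's volts jack (the red jack on the right with the display at the top, not the 10 A one on the left) and then at the positive terminal (on the red pad) of the battery with the orange sticker, staying two seconds at each and finishing still pointing at the terminal. Touch no jack, battery or terminal, leave the yellow button alone, and leave everything where it is.

Things in the scene. Friction and masses are not known exactly. Their poses are not given: they have to be found in the camera images.
- meter: handheld multimeter lying on its back, 172 (x) x 86 (y) x 36 mm, blue holster, dark grey face with a blank grey display at its +x end, black dial below it, three round jacks at its -x end; loose, 0.3 to 0.55 kg; origin at the centre of its underside, z up. Apart from buttons, jacks and the dial (a 37 mm disc up to 9 mm over the face, centre at local x -22) the face is flat at 36 mm
- teal_button (a joint): travel of the teal push button, left below the display: 0 out, 0.003 m fully in; sprung, 0.8 N to start, about 3.2 N fully in, springs back out when let go
- teal_button_top (a point): centre of the top of the teal button (10 x 15 mm), at local (15, 27) mm of the meter, 41 mm above the table, standing 5 mm proud of the face; moves with the button
- yellow_button (a joint): travel of the yellow button (10 x 15 mm, same kind), right below the display at local (15, -27) mm of the meter: 0 out, 0.003 m in
- jack_volts: the volts jack: red round socket, 14 mm across, standing 3 mm proud of the face, at local (-66, -27) mm of the meter, the right-hand one with the display at the top; origin at the centre of its foot, 36 mm above the table
- jack_volts_top (a point): centre of the top of the volts jack, 39 mm above the table
- jack_com: the black middle jack, same size, at local (-66, 0) mm of the meter
- jack_amps: the 10 A jack: the other red one, same size, at local (-66, +27) mm of the meter, the left-hand one, with a yellow mark beside it
- jack_amps_top (a point): centre of the top of the 10 A jack
- battery_orange: black sealed 12 V lead-acid battery block standing upright, 151 (x) x 65 (y) x 94 mm to its lid, 2.2 kg; origin at the centre of its underside. Its two 8 mm tall metal tab terminals stand on the lid near the -x end: positive on a red pad at local (-61, -21.5), negative on a black pad at (-61, +21.5) mm; tab tips 103 mm above the table. Orange sticker, 40 x 52 mm, on its lid
- battery_orange_plus (a point): tip of the positive tab of the orange-stickered battery, 103 mm above the table
- battery_orange_minus (a point): tip of its negative tab
- battery_green: black sealed 12 V lead-acid battery block standing upright, 151 (x) x 65 (y) x 94 mm to its lid, 2.2 kg; origin at the centre of its underside. Its two 8 mm tall metal tab terminals stand on the lid near the -x end: positive on a red pad at local (-61, -21.5), negative on a black pad at (-61, +21.5) mm; tab tips 103 mm above the table. Green sticker on its lid
- battery_green_plus (a point): tip of its positive tab
- battery_green_minus (a point): tip of its negative tab
- battery_plain: black sealed 12 V lead-acid battery block standing upright, 151 (x) x 65 (y) x 94 mm to its lid, 2.2 kg; origin at the centre of its underside. Its two 8 mm tall metal tab terminals stand on the lid near the -x end: positive on a red pad at local (-61, -21.5), negative on a black pad at (-61, +21.5) mm; tab tips 103 mm above the table. No sticker
- battery_plain_plus (a point): tip of its positive tab
- battery_plain_minus (a point): tip of its negative tab
- module: bystander: black plastic electronics module, 105 x 170 x 36 mm with a 52 mm wide tongue, beyond the row; origin under the centre of its main box
- tape: bystander: roll of blue insulating tape lying flat, 68 mm across, 19 mm high, near the robot; origin under its centre
- screwdriver: bystander: screwdriver with an orange handle lying near the robot; origin on its underside
- mug: bystander: white mug, 76 mm across, 92 mm high, beyond the row; origin under its centre
- pliers: bystander: pliers with green handles lying flat on the robot's right, 160 mm long; origin under their pivot
Things that resemble listed ones, but are neither listed nor needed, are in the scene too. What is shaped like the meter but brown or purple is not meant. What is shaped like the battery_orange but pink is not meant.

How it is judged:
By the outcome, as a careful person would: the job done as asked, in the order asked, and still so for the second after the job is handed in, with the robot touching nothing.
It also fails if it takes over 45 s, if anything falls off the work surface, if the arm or the gripper's body presses on something with over 40 N, if the wrist force passes 120 N, or if a joint passes its speed limit or range.

ROBOT

A 6-joint arm with a two-finger parallel gripper is mounted at the origin on the work surface. World frame = base frame: x ahead of the robot, y to its left, z up, the work surface at z = 0. Lengths are in m, angles in rad, forces in N, time in s.
With the tool pointing down it reaches from about 0.4 to 0.825 m from the base axis. Payload 7 kg.
Tool frame: the origin (TCP) lies between the finger pads, 19 mm behind the fingertips; this is the grasp point; z points along the fingers, y is the line along which they close (so a half turn about z gives the same grasp; the last joint's range is limited). The gripper opens to 88 mm and grips with 3 to 60 N. Pads are 19 mm wide; open, the fingers measure 130 mm over their backs; the gripper's body (78 mm by 193 mm) begins 47 mm behind the grasp point.
Start: joints at [-0.845, 0.359, 0.012, 0, -1.224, -0.288], TCP at [0.286, -0.611, 0.245] pointing down, gripper open.
Joint ranges: [-3.07, 3.07], [-1.43, 2.12], [-1.02, 1.25], [-3.03, 1.67], [-3.05, -0], [-3.03, 3.03]. Speed limits (rad/s): [2.39, 2.39, 3.01, 3.14, 3.14, 3.14].

INTERFACE

Orientations are given as [roll, pitch, yaw] about the fixed x, y, z axes, in that order (R = Rz(yaw) Ry(pitch) Rx(roll)).
In Python, from station import telemetry, eyes, ticket, recognise, trace gives the robot as it stands. The module is installed in compiled form; this text tells all that it offers.
- The arm moves only by the tool servo_tool, never from a script. Its argument "series" is a list that holds one entry, the list of rows, each a list of 4 numbers: the shift along the tool's x, y, z in mm, then the turn about the tool's z in rad. In form: [[[x, y, z, roll], ...]]. A call has exactly 10 rows; each row shifts and turns the commanded pose from where the row before left it, along the tool's axes as they then stand; what a row does not reach is not made up. A row lasts 1/12 s, in which the tool goes at most 41.7 mm and 7.16 degrees, less where a joint would pass 70% of its speed; a pose out of reach is approached as far as the arm can. A call is refused whole if a number of a shift passes 41.7 or a number of a turn 0.125, either way. A call with a gripper value outside its range is refused whole. "claw" is the gripper's target within -1 to 1 (shut at 1, half-way at 0, fully open at -1), set as the call begins (left out, the last holds). The fingers move at their own pace and stop on an object; "grip_force" is the grip in N (left out, the last holds). Time passes only in rows, so rows that do not move let the fingers close, or fill a call up. It gives the time, the measured TCP pose, the force, the opening and the grip force at its end, in the units of the state.
- telemetry.get_state(): the state, without advancing time (a new reading comes with each control period).
- eyes.grab_frame(name): name is "scene" or "side" or "wrist"; returns the picture (420x560x3 uint8, red, green, blue); there is no depth.
- eyes.calibration(name): a dict with "mtx" (3x3 intrinsics, pixels), "rvec" (rotation vector, rad) and "tvec" (3), from world to camera coordinates, as OpenCV has them. Camera axes: x right, y down, z forward; pixel columns grow to the right and rows downward; lengths in m; the calibration is good to about 2 mm. A picture is of the moment at which its call begins: read the wrist's pose just before it. calibration takes no time and is no camera call; for the wrist camera it gives the pose at the moment of the call.
- ticket.job_done(): hands the job in; it is judged then, once.
Trained networks look in the newest picture that a camera, given by its name, has taken for a name from the list of things; names that differ only in an ending like _2 or _b are one class to them, and where a whole thing is asked for, a point or a joint stands for the part that bears it (a point fixed in the world has none). Each returns a list of dicts, best first, with "conf" (0 to 1); they miss things now and then, are a little off and sometimes report something else, mostly with a low value. They report only what shows in the picture. A call takes as long as a camera call. They do not tell look-alikes from the thing itself.
- recognise(camera, name): "position" ([x, y, z] in m, in world coordinates, good to about 4 mm: the middle of the surface that is visible of it).
- trace(camera, name): "mask" (420x560 bool, what is visible of it).
The state is a dict: "t": time; "q": joint angles; "qd": joint speeds; "joint_efforts": joint torques, N m; "eef_pos": TCP position; "ee_rot": TCP orientation; "force": force on the tool from outside, world axes, zero at the start; "moment": the same for the moment, N m; "width": finger opening in m; "gripper_force": force on a finger pad.
Only numpy, scipy, OpenCV 4.12 (cv2) and the standard library are available. Lean on these libraries where they do the work, as an engineer would, in place of code of your own. Each camera call takes 0.05 s, during which the arm holds its last target. There are 200 camera calls.

## Working session

There is one attempt and no reset: what is moved stays moved. The work goes in short steps, Python scripts to look and compute and a tool call to move; the robot and the scene stay as the last step left them, time stands still between calls to the robot, and variables do not carry over. Pictures are saved under pics/ and viewed, at most 10 in all, crops included, and the job is handed in when it is done.

Besides the shell and the picture viewer there is one more tool, called after ">>>" as name(argument=value, ...), one argument or row to a line, values as JSON. servo_tool: Moves the arm, as the interface text tells. Its arguments: {"type":"object","properties":{"series":{"type":"array"},"claw":{"type":"number"},"grip_force":{"type":"number"}},"required":["series"]}

```bash
mkdir -p pics
cat > h.py <<'E'
from station import telemetry, eyes, ticket, recognise, trace
import cv2, numpy as np
def save(cam,fn):
    im=eyes.grab_frame(cam); cv2.imwrite('pics/'+fn,im[:,:,::-1]); return im
def proj(cam,P):
    c=eyes.calibration(cam); return cv2.projectPoints(np.array(P,float).reshape(-1,3),c['rvec'],c['tvec'],c['mtx'],None)[0].reshape(-1,2)
def unproj(cam,uv,z):
    c=eyes.calibration(cam);R=cv2.Rodrigues(np.array(c['rvec'],float))[0];o=-R.T@np.array(c['tvec']).ravel()
    uv=np.atleast_2d(uv);d=(R.T@np.linalg.inv(c['mtx'])@np.c_[uv,np.ones(len(uv))].T).T
    return o+d*((z-o[2])/d[:,2])[:,None]
E
python3 - <<'E'
from h import *
a=save('scene','s1.png');b=save('side','d1.png')
for cam in('scene','side'):
  for n in('meter','teal_button_top','jack_volts_top','jack_amps_top','battery_orange','battery_orange_plus','battery_orange_minus'):
    for r in recognise(cam,n): print(cam,n,np.round(r['position'],3),round(r['conf'],2),np.round(proj(cam,r['position'])[0]))
s=telemetry.get_state();print(s['t'],s['eef_pos'],s['ee_rot'],s['width'])
E
```

```text
scene meter [0.743 0.419 0.034] 0.84 [451. 315.]
scene meter [0.57  0.254 0.036] 0.72 [379. 249.]
scene teal_button_top [0.608 0.089 0.095] 0.36 [315. 244.]
scene jack_volts_top [ 0.559 -0.074  0.089] 0.55 [253. 225.]
scene jack_amps_top [0.604 0.087 0.093] 0.45 [314. 243.]
scene battery_orange [ 0.555 -0.07   0.093] 0.95 [255. 223.]
scene battery_orange [ 0.305 -0.326  0.094] 0.93 [180. 150.]
scene battery_orange [0.777 0.111 0.039] 0.55 [320. 317.]
scene battery_orange_plus [ 0.559 -0.074  0.09 ] 0.58 [253. 225.]
scene battery_orange_plus [ 0.742 -0.181  0.053] 0.44 [200. 291.]
scene battery_orange_minus [ 0.31  -0.331  0.091] 0.97 [178. 152.]
scene battery_orange_minus [ 0.558 -0.077  0.094] 0.76 [252. 224.]
scene battery_orange_minus [ 0.471 -0.444  0.01 ] 0.73 [132. 209.]
side meter [0.718 0.44  0.035] 0.92 [122. 269.]
side meter [0.532 0.273 0.033] 0.79 [210. 276.]
side meter [0.344 0.093 0.035] 0.58 [303. 280.]
side meter [ 0.501 -0.059  0.069] 0.41 [301. 218.]
side teal_button_top [0.748 0.124 0.033] 0.33 [207. 215.]
side teal_button_top [ 0.401 -0.172  0.02 ] 0.23 [348. 230.]
side battery_orange [ 0.504 -0.062  0.076] 0.56 [301. 216.]
side battery_orange_plus [ 0.506 -0.058  0.076] 0.57 [300. 216.]
side battery_orange_plus [ 0.522 -0.446  0.01 ] 0.55 [369. 181.]
side battery_orange_plus [ 0.21  -0.364  0.077] 0.54 [437. 218.]
side battery_orange_minus [ 0.501 -0.061  0.07 ] 0.93 [302. 218.]
side battery_orange_minus [ 0.207 -0.364  0.073] 0.48 [438. 220.]
0.8 [ 0.28613395 -0.61131787  0.24539297] [-3.14155405e+00  6.86246826e-06 -2.70377360e+00] 0.08769655049362599
```

View pics/s1.png

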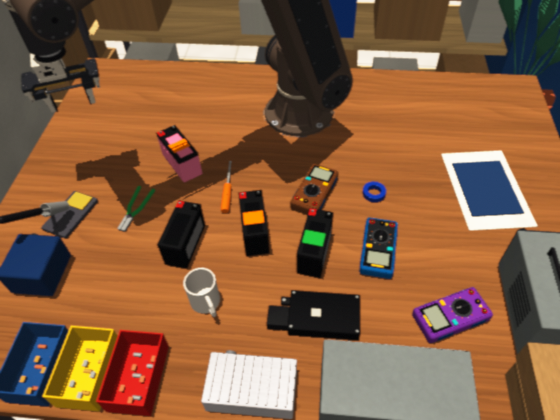

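View pics/d1.png

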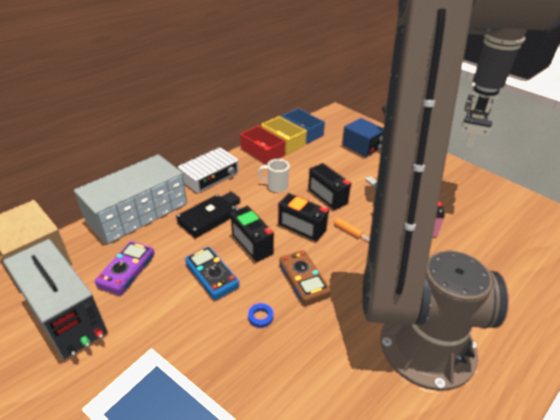

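Meters: brown (315,188), blue (379,248), purple (452,314). The blue one fits "blue holster". Batteries with an orange sticker: pink (180,150) and black (254,222). The black one fits, since pink is excluded. I'll confirm both in an enlarged crop.

Run:
```python
from h import *
im=cv2.imread('pics/s1.png')
cv2.imwrite('pics/c1.png',cv2.resize(im[175:290,230:410],None,fx=4.4,fy=4.4,interpolation=cv2.INTER_CUBIC))
```

```text
(no output)
```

View pics/c1.png

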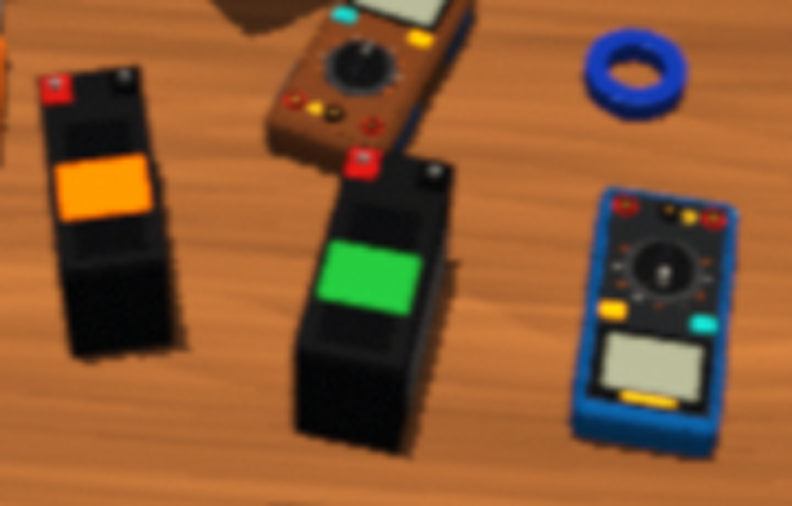

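The crop confirms it. The blue meter has its display toward +x, the volts jack at (372,222), the amps jack with the yellow mark at (392,225) and the teal button at (390,249). The black battery has its orange sticker, and its plus tab on the red pad is at about (243,194).

Run:
```python
from h import *
im=cv2.imread('pics/s1.png')
f=lambda p:np.array(p)/4.4+[230,175]-0.4
V,A,T,Y=[unproj('scene',f(p),z)[0] for p,z in(((626,207),.039),((713,219),.039),((704,324),.041),((612,310),.041))]
P,M=[unproj('scene',f(p),.102)[0] for p in((56,84),(124,76))]
print(V,A,T,Y,P,M,sep='\n')
# Rigid fit meter
L=np.array([[-66,-27],[-66,27],[15,27],[15,-27]])/1e3;W=np.array([V,A,T,Y])[:,:2]
H=(L-L.mean(0)).T@(W-W.mean(0));U,_,Vt=np.linalg.svd(H);R=Vt.T@U.T
t=W.mean(0)-R@L.mean(0);print('yaw',np.arctan2(R[1,0],R[0,0]),'c',t,'res',W-(L@R.T+t));print((L@R.T+t))
s=telemetry.get_state();Rt=cv2.Rodrigues(np.array([0,0,0.]))[0]
from scipy.spatial.transform import Rotation as Ro
print(Ro.from_euler('xyz',s['ee_rot']).as_matrix().round(3))
```

```text
[0.48322999 0.23784109 0.039     ]
[0.48830304 0.29075    0.039     ]
[0.56880748 0.28188869 0.041     ]
[0.56313221 0.22807306 0.041     ]
[ 0.46513003 -0.11542524  0.102     ]
[ 0.45538694 -0.07467528  0.102     ]
yaw -0.11094046820895122 c [0.55121141 0.25681503] res [[ 6.02089385e-04  5.53014246e-04]
 [-3.03370933e-04 -2.06100068e-04]
 [-3.00975646e-04 -9.96545958e-05]
 [ 2.25719457e-06 -2.47259582e-04]]
[[0.4826279  0.23728807]
 [0.48860641 0.2909561 ]
 [0.56910845 0.28198835]
 [0.56312995 0.22832032]]
[[-0.906 -0.424  0.   ]
 [-0.424  0.906 -0.   ]
 [-0.    -0.    -1.   ]]
```

>>> servo_tool(
  series=[
    [[-24, 26, 0, 0], [-24, 26, 0, 0], [-24, 26, 0, 0], [-24, 26, 0, 0], [-24, 26, 0, 0], [-24, 26, 0, 0], [-24, 26, 0, 0], [-24, 26, 0, 0], [-24, 26, 0, 0], [-24, 26, 0, 0]],
  ],
  claw=1,
  grip_force=5,
)

```text
t: 1.63
eef_pos: [0.3934, -0.2725, 0.2457]
ee_rot: [-3.141, 0.001, -2.704]
force: [0.6, 0.1, -0.7]
width: 0.0265
gripper_force: 0.0
```

>>> servo_tool(
  series=[
    [[-24, 26, 0, 0], [-24, 26, 0, 0], [-24, 26, 0, 0], [-24, 26, 0, 0], [-24, 26, 0, 0], [-24, 26, 0, 0], [-24, 26, 0, 0], [-24, 26, 0, 0], [-24, 26, 0, 0], [0, 0, 0, 0]],
  ],
)

```text
t: 2.47
eef_pos: [0.4916, 0.0339, 0.2456]
ee_rot: [-3.142, 0.002, -2.7]
force: [1.1, -0.6, -0.6]
width: 0.0006
gripper_force: 0.0
```

>>> servo_tool(
  series=[
    [[0, 0, 0, 0.1], [0, 0, 0, 0.1], [0, 0, 0, 0.1], [0, 0, 0, 0.1], [0, 0, 0, 0.1], [0, 0, 0, 0.048], [0, 0, 0, 0], [0, 0, 0, 0], [0, 0, 0, 0], [0, 0, 0, 0]],
  ],
)

```text
t: 3.3
eef_pos: [0.4897, 0.0294, 0.2454]
ee_rot: [3.142, 0.0, 3.033]
force: [0.2, 0.2, 0.3]
width: 0.0005
gripper_force: 0.0
```

```bash
cat > go.py <<'E'
from h import *
import sys
from scipy.spatial.transform import Rotation as Ro
def go(x,y,z):
    s=telemetry.get_state();R=Ro.from_euler('xyz',s['ee_rot']).as_matrix()
    print('t',s['t'],'p',np.round(s['eef_pos'],4),'r',np.round(s['ee_rot'],3),'w',s['width'],'F',np.round(s['force'],2),'tool mm',np.round(1e3*R.T@(np.array([x,y,z])-s['eef_pos']),1))
if __name__=='__main__': go(*map(float,sys.argv[1:]))
E
python3 go.py 0.569 0.282 0.245
```

```text
t 3.3 p [0.4897 0.0294 0.2454] r [3.142 0.    3.033] w 0.0004907634542810301 F [0.22 0.19 0.31] tool mm [-51.4 259.8   0.4]
```

>>> servo_tool(
  series=[
    [[-7, 37, 0, 0], [-7, 37, 0, 0], [-7, 37, 0, 0], [-7, 37, 0, 0], [-7, 37, 0, 0], [-7, 37, 0, 0], [-7, 37, 0, 0], [-2, 1, 0, 0], [0, 0, 0, 0], [0, 0, 0, 0]],
  ],
)

```text
t: 4.13
eef_pos: [0.5687, 0.2821, 0.2447]
ee_rot: [-3.141, -0.001, 3.032]
force: [0.1, -0.0, -0.2]
width: 0.0006
gripper_force: 0.0
```

Run:
```python
from h import *
from go import go
go(.569,.282,.065)
save('wrist','w1.png')
L={'teal':(.5691,.2820,.041),'volts':(.4826,.2373,.039),'amps':(.4886,.291,.039),'yel':(.5631,.2283,.041)}
for k,p in L.items(): print(k,proj('wrist',p)[0].round(1))
```

```text
t 4.1333 p [0.5687 0.2821 0.2447] r [-3.141e+00 -1.000e-03  3.032e+00] w 0.000594808503108268 F [ 0.1  -0.05 -0.15] tool mm [-5.000e-01  1.000e-01  1.797e+02]
teal [276.1 186. ]
volts [216.6  97.8]
amps [276.2  97.9]
yel [219.9 185.9]
```

View pics/w1.png

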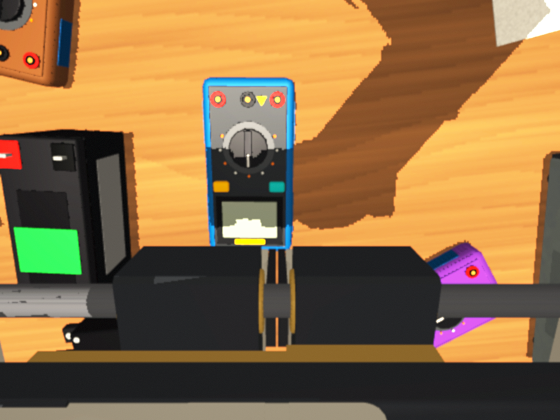

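The wrist view agrees with the estimate to about 1.5 px: teal (277,187), volts (218,99), amps with the yellow mark (277,99). Descending on the teal button.

>>> servo_tool(
  series=[
    [[0, 0, 35, 0], [0, 0, 35, 0], [0, 0, 35, 0], [0, 0, 30, 0], [0, 0, 20, 0], [0, 0, 12, 0], [0, 0, 8, 0], [0, 0, 4, 0], [0, 0, 0, 0], [0, 0, 0, 0]],
  ],
)

```text
t: 5.02
eef_pos: [0.5696, 0.2825, 0.0677]
ee_rot: [3.14, 0.001, 3.032]
force: [-0.8, -0.5, -0.1]
width: 0.0002
gripper_force: 0.0
```

>>> servo_tool(
  series=[
    [[0, 0, 1.5, 0], [0, 0, 1.5, 0], [0, 0, 1.5, 0], [0, 0, 1, 0], [0, 0, 1, 0], [0, 0, 0.5, 0], [0, 0, 0, 0], [0, 0, 0, 0], [0, 0, 0, 0], [0, 0, 0, 0]],
  ],
)

```text
t: 5.85
eef_pos: [0.569, 0.2823, 0.0595]
ee_rot: [3.141, 0.0, 3.031]
force: [-0.3, -0.2, 1.2]
width: 0.0005
gripper_force: 0.6
```

>>> servo_tool(
  series=[
    [[0, 0, 0.5, 0], [0, 0, 0.5, 0], [0, 0, 0.5, 0], [0, 0, 0.4, 0], [0, 0, 0, 0], [0, 0, 0, 0], [0, 0, 0, 0], [0, 0, 0, 0], [0, 0, 0, 0], [0, 0, 0, 0]],
  ],
)

```text
t: 6.68
eef_pos: [0.569, 0.2823, 0.0575]
ee_rot: [3.141, 0.0, 3.031]
force: [0.0, 0.5, 3.8]
width: 0.0006
gripper_force: 1.4
```

Run:
```python
from h import *
from go import go
go(.4826,.2373,.075)
save('wrist','w2.png')
```

```text
t 6.6833 p [0.569  0.2823 0.0575] r [3.141 0.    3.031] w 0.0005582695294600714 F [0.01 0.55 3.85] tool mm [ 81.  -54.2 -17.5]
```

View pics/w2.png

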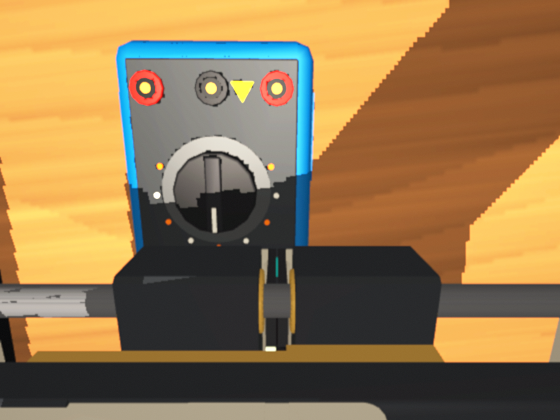

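The view shows the fingers on the teal button. The force is about 3.8 N, so the button is nearly fully in. I'll press a little further, then rise.

>>> servo_tool(
  series=[
    [[0, 0, 0.4, 0], [0, 0, 0.4, 0], [0, 0, 0.2, 0], [0, 0, 0, 0], [0, 0, 0, 0], [0, 0, 0, 0], [0, 0, 0, 0], [0, 0, 0, 0], [0, 0, 0, 0], [0, 0, 0, 0]],
  ],
)

```text
t: 7.57
eef_pos: [0.569, 0.2823, 0.057]
ee_rot: [3.141, 0.0, 3.032]
force: [-2.9, 0.6, 7.1]
width: 0.0004
gripper_force: 3.5
```

>>> servo_tool(
  series=[
    [[0, 0, -3, 0], [0, 0, -5, 0], [0, 0, -12, 0], [0, 0, -20, 0], [0, 0, -25, 0], [0, 0, -25, 0], [0, 0, -20, 0], [0, 0, -10, 0], [0, 0, 0, 0], [0, 0, 0, 0]],
  ],
)

```text
t: 8.4
eef_pos: [0.5688, 0.2822, 0.1767]
ee_rot: [3.141, 0.0, 3.031]
force: [0.6, 0.7, -0.1]
width: 0.0003
gripper_force: 0.0
```

Run:
```python
from h import *
from go import go
go(.4826,.2373,.176)
im=save('wrist','w3.png');save('scene','s3.png')
L={'teal':(.5691,.2820,.041),'volts':(.4826,.2373,.039),'amps':(.4886,.291,.039),'yel':(.5631,.2283,.041)}
for k,p in L.items(): print(k,proj('wrist',p)[0].round(1))
s=cv2.imread('pics/s3.png')[215:280,350:410]
cv2.imwrite('pics/c3.png',np.hstack([cv2.resize(im[:,:,::-1],(560,420)),cv2.resize(s,(240,420))]))
```

```text
t 8.4 p [0.5688 0.2822 0.1767] r [3.141 0.    3.031] w 0.00034122334457934 F [ 0.55  0.73 -0.12] tool mm [ 80.8 -54.1   0.7]
teal [276.  205.4]
volts [201.2  96.3]
amps [276.   96.3]
yel [206.4 205.3]
```

View pics/c3.png

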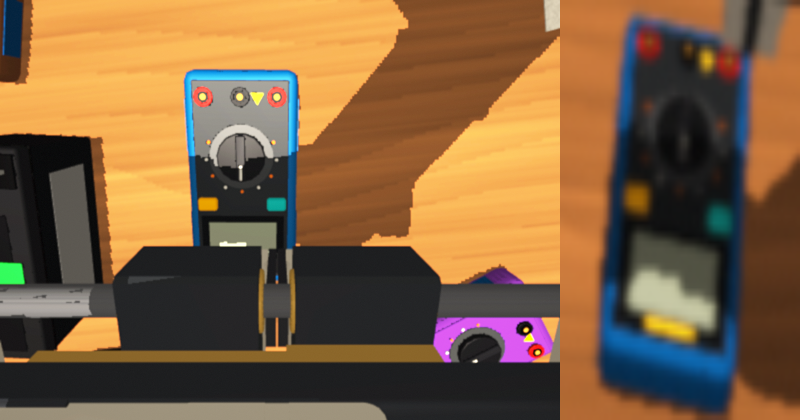

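The button bottomed out at 7 N and the meter hasn't moved. Volts jack seen at (202,97) against (201,96) predicted. Next, point there.

>>> servo_tool(
  series=[
    [[14, -9, 0, 0], [28, -19, 0, 0], [28, -19, 0, 0], [10.8, -7, 0, 0], [0, 0, 20, 0], [0, 0, 30, 0], [0, 0, 25, 0], [0, 0, 15, 0], [0, 0, 9, 0], [0, 0, 3, 0]],
  ],
)

```text
t: 9.33
eef_pos: [0.4817, 0.2364, 0.0721]
ee_rot: [-3.138, -0.003, 3.031]
force: [-0.4, -0.8, 0.0]
width: 0.0005
gripper_force: 0.0
```

>>> servo_tool(
  series=[
    [[0, 0, 0, 0], [0, 0, 0, 0], [0, 0, 0, 0], [0, 0, 0, 0], [0, 0, 0, 0], [0, 0, 0, 0], [0, 0, 0, 0], [0, 0, 0, 0], [0, 0, 0, 0], [0, 0, 0, 0]],
  ],
)

```text
t: 10.17
eef_pos: [0.4827, 0.2374, 0.0745]
ee_rot: [3.142, 0.0, 3.031]
force: [1.0, -0.4, 0.4]
width: 0.0003
gripper_force: 0.0
```

Run:
```python
from h import *
from go import go
go(.4825,.2368,.074)
save('scene','s4.png')
s=cv2.imread('pics/s4.png')[180:270,320:440]
cv2.imwrite('pics/c4.png',cv2.resize(s,None,fx=6,fy=6,interpolation=cv2.INTER_CUBIC))
```

```text
t 10.1667 p [0.4827 0.2374 0.0745] r [3.142 0.    3.031] w 0.0003024923056376287 F [ 0.97 -0.35  0.42] tool mm [ 0.2 -0.7  0.5]
```

View pics/c4.png

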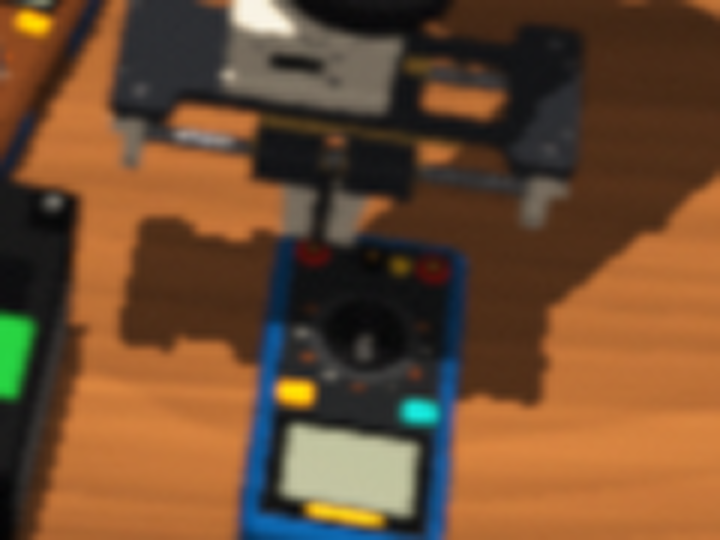

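The view shows the closed tips right above the right-hand red jack, about 16 mm clear. Holding there.

>>> servo_tool(
  series=[
    [[0, 0, 0, 0], [0, 0, 0, 0], [0, 0, 0, 0], [0, 0, 0, 0], [0, 0, 0, 0], [0, 0, 0, 0], [0, 0, 0, 0], [0, 0, 0, 0], [0, 0, 0, 0], [0, 0, 0, 0]],
  ],
)

```text
t: 11.05
eef_pos: [0.4827, 0.2374, 0.0745]
ee_rot: [3.142, -0.0, 3.031]
force: [0.0, -1.0, 0.4]
width: 0.0002
gripper_force: 0.0
```

>>> servo_tool(
  series=[
    [[0, 0, 0, 0], [0, 0, 0, 0], [0, 0, 0, 0], [0, 0, 0, 0], [0, 0, 0, 0], [0, 0, 0, 0], [0, 0, 0, 0], [0, 0, 0, 0], [0, 0, 0, 0], [0, 0, 0, 0]],
  ],
)

```text
t: 11.88
eef_pos: [0.4828, 0.2374, 0.0745]
ee_rot: [3.142, 0.0, 3.031]
force: [0.5, -0.4, 0.1]
width: 0.0004
gripper_force: 0.0
```

>>> servo_tool(
  series=[
    [[0, 0, -10, 0], [0, 0, -25, 0], [0, 0, -35, 0], [0, 0, -35, 0], [0, 0, -30, 0], [0, 0, -20, 0], [0, 0, -10, 0], [0, 0, 0, 0], [0, 0, 0, 0], [0, 0, 0, 0]],
  ],
)

```text
t: 12.72
eef_pos: [0.482, 0.2369, 0.2381]
ee_rot: [-3.14, -0.002, 3.031]
force: [-0.5, 0.3, -0.8]
width: 0.0004
gripper_force: 0.0
```

```bash
python3 go.py 0.525 -0.1155 0.240
```

```text
t 12.7167 p [0.482  0.2369 0.2381] r [-3.140e+00 -2.000e-03  3.031e+00] w 0.0004200318976557289 F [-0.47  0.32 -0.83] tool mm [ -81.5 -345.6   -1.5]
```

>>> servo_tool(
  series=[
    [[-8, -36, 0, 0], [-9, -38, 0, 0], [-9, -39, 0, 0], [-9, -39, 0, 0], [-9, -39, 0, 0], [-9, -39, 0, 0], [-9, -39, 0, 0], [-9, -39, 0, 0], [-9, -38, 0, 0], [0, 0, 0, 0]],
  ],
)

```text
t: 13.55
eef_pos: [0.5234, -0.1206, 0.2374]
ee_rot: [-3.14, -0.004, 3.027]
force: [0.5, 0.9, -0.0]
width: 0.0004
gripper_force: 0.0
```

>>> servo_tool(
  series=[
    [[0, 0, 0, 0], [0, 0, 0, 0], [0, 0, 0, 0], [0, 0, 0, 0], [0, 0, 0, 0], [0, 0, 0, 0], [0, 0, 0, 0], [0, 0, 0, 0], [0, 0, 0, 0], [0, 0, 0, 0]],
  ],
)

```text
t: 14.38
eef_pos: [0.5242, -0.1152, 0.2395]
ee_rot: [3.142, 0.0, 3.032]
force: [0.6, -0.5, -0.6]
width: 0.0007
gripper_force: 0.0
```

Run:
```python
from h import *
from go import go
go(.465,-.1155,.200)
save('wrist','w5.png')
print(proj('wrist',[(.4651,-.1154,.103),(.4554,-.0747,.103)]))
```

```text
t 14.3833 p [ 0.5242 -0.1152  0.2395] r [3.142 0.    3.032] w 0.000673096693840687 F [ 0.62 -0.49 -0.55] tool mm [58.8 -6.8 39.5]
[[266.16652665 126.50245056]
 [320.12992892 106.65128349]]
```

View pics/w5.png

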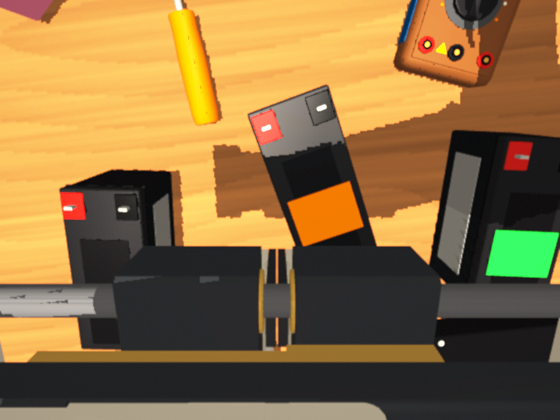

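The plus tab on the red pad is at (266,127), where predicted, on the black battery with the orange sticker.

>>> servo_tool(
  series=[
    [[15, -2, 0, 0], [25, -3, 0, 0], [14, -1.5, 0, 0], [4.2, -0.5, 0, 0], [0, 0, 15, 0], [0, 0, 25, 0], [0, 0, 25, 0], [0, 0, 20, 0], [0, 0, 10, 0], [0, 0, 4, 0]],
  ],
)

```text
t: 15.27
eef_pos: [0.4651, -0.1159, 0.139]
ee_rot: [-3.141, -0.002, 3.031]
force: [-0.9, -0.1, 0.9]
width: 0.0005
gripper_force: 0.0
```

>>> servo_tool(
  series=[
    [[0, 0, 2, 0], [0, 0, 0, 0], [0, 0, 0, 0], [0, 0, 0, 0], [0, 0, 0, 0], [0, 0, 0, 0], [0, 0, 0, 0], [0, 0, 0, 0], [0, 0, 0, 0], [0, 0, 0, 0]],
  ],
)

```text
t: 16.1
eef_pos: [0.4656, -0.1158, 0.1385]
ee_rot: [-3.142, -0.0, 3.031]
force: [0.5, 0.2, 0.5]
width: 0.0006
gripper_force: 0.0
```

Run:
```python
from h import *
from go import go
go(.4655,-.1153,.138)
save('side','d6.png');save('scene','s6.png')
a=cv2.imread('pics/d6.png')[150:270,240:400];b=cv2.imread('pics/s6.png')[140:260,180:340]
cv2.imwrite('pics/c6.png',np.hstack([cv2.resize(i,(400,300),interpolation=cv2.INTER_CUBIC) for i in(a,b)]))
```

```text
t 16.1 p [ 0.4656 -0.1158  0.1385] r [-3.142 -0.     3.031] w 0.0005597688857350079 F [0.52 0.15 0.5 ] tool mm [0.1 0.5 0.5]
```

View pics/c6.png

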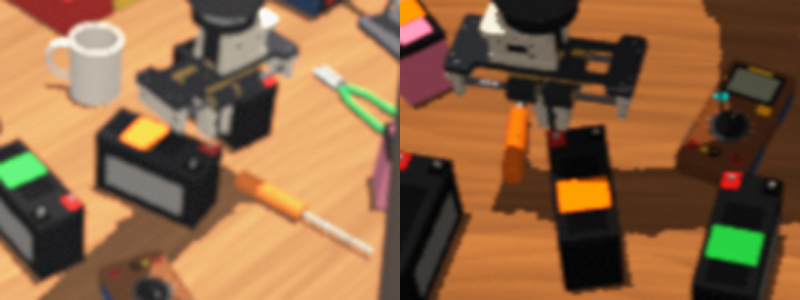

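Both views show the tips just above the red-pad terminal of the orange-stickered battery, with nothing touched. I'll hold there over two seconds and hand in.

>>> servo_tool(
  series=[
    [[0, 0, 0, 0], [0, 0, 0, 0], [0, 0, 0, 0], [0, 0, 0, 0], [0, 0, 0, 0], [0, 0, 0, 0], [0, 0, 0, 0], [0, 0, 0, 0], [0, 0, 0, 0], [0, 0, 0, 0]],
  ],
)

```text
t: 17.03
eef_pos: [0.4656, -0.1158, 0.1385]
ee_rot: [3.142, -0.0, 3.031]
force: [0.1, 0.2, 0.2]
width: 0.0005
gripper_force: 0.0
```

>>> servo_tool(
  series=[
    [[0, 0, 0, 0], [0, 0, 0, 0], [0, 0, 0, 0], [0, 0, 0, 0], [0, 0, 0, 0], [0, 0, 0, 0], [0, 0, 0, 0], [0, 0, 0, 0], [0, 0, 0, 0], [0, 0, 0, 0]],
  ],
)

```text
t: 17.87
eef_pos: [0.4655, -0.1158, 0.1384]
ee_rot: [-3.142, -0.0, 3.031]
force: [0.5, 0.1, -0.3]
width: 0.0006
gripper_force: 0.0
```

```bash
python3 -c "
from h import *
print(ticket.job_done())"
```

```text
the job is handed in; nothing more can be done
None
```

I pressed the teal button fully in, then pointed from about 16 mm above at the volts jack and at the orange-stickered battery's positive terminal, over two seconds each; the job was handed in at about 18 s, still pointing at the terminal, with no result shown.

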